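Shut the tea gift case and scan its code

ROBOT

A 6-joint arm with a two-finger parallel gripper is mounted at the origin on the work surface. World frame = base frame: x ahead of the robot, y to its left, z up, the work surface at z = 0. Lengths are in m, angles in degrees, forces in N, time in s.
With the tool pointing down it reaches from about 0.325 to 0.85 m from the base axis. Payload 15.5 kg.
Tool frame: the origin (TCP) lies midway between the tips of the shut fingers; the grasp point (between the pads) lies 19 mm behind it (manip.grip_depth is the z of the grasp point in the tool frame, in m); z points along the fingers, y is the line along which they close (so a half turn about z gives the same grasp; the last joint's range is limited). The gripper opens to 91 mm and grips with 3 to 60 N. Pads are 32 mm wide; open, the fingers measure 118 mm over their backs; the gripper's body (76 mm by 178 mm) begins 60 mm behind the grasp point.
Start: joints at [-71.648, 28.281, 77.091, -0, 74.628, -5.472], TCP at [0.252, -0.572, 0.214] pointing down, gripper open.
Joint ranges: [-166.48, 166.48], [-47.26, 123.95], [12.59, 153.08], [-70.14, 250.14], [6.76, 159.57], [-176.63, 176.63]. Speed limits (degrees/s): [108.29, 108.29, 147.25, 172.46, 172.46, 172.46].

INTERFACE

Orientations are given as [roll, pitch, yaw] about the fixed x, y, z axes, in that order (R = Rz(yaw) Ry(pitch) Rx(roll)).
In Python, from cell import manip, viewer, models gives the robot as it stands. The module is installed in compiled form; this text tells all that it offers.
- The arm moves only by the tool step_arm, never from a script. Its argument "moves" is a list that holds one entry, the list of rows, each a list of 5 numbers: the finger opening in m, from 0 to 0.0912, then the shift along the world's x, y, z in m, then the turn about the world's z in rad. A call has 1 to 12 rows; each row shifts and turns the commanded pose from where the row before left it; what a row does not reach is not made up. A row lasts 1/8 s, in which the tool goes at most 62.5 mm and 10.7 degrees, less where a joint would pass 70% of its speed; a pose out of reach is approached as far as the arm can. A call with a gripper value outside its range is refused whole. The fingers move at their own pace and stop on an object; "force" is the grip in N (left out, the last holds). Time passes only in rows, so rows that do not move let the fingers close. It gives the time, the measured TCP pose, the force, the opening and the grip force at its end, in the units of the state.
- manip.sense(): the state, without advancing time (a new reading comes with each control period).
- viewer.read_camera(name): name is "side" or "top" or "wrist"; returns a dict with "pixels" (480x640x3 uint8, red, green, blue), "fx", "fy", "cx", "cy" (pixels), "T" (4x4, takes a point from camera to world coordinates); the wrist camera has in their place "hand_eye" (4x4, takes a point from camera to tool coordinates, whose origin is the TCP and whose axes are the flange's). Camera axes: x right, y up, looking along -z (the intrinsics and any distortion apply to the point x, -y, -z); pixel columns grow to the right and rows downward; lengths in m; the calibration is good to about 2 mm. The wrist camera is an equidistant fisheye: a pixel r from the principal point sees the ray r / f radians off the axis. A picture is of the moment at which its call begins: read the wrist's pose just before it. There is no depth.
- manip.finish_job(): hands the job in; it is judged then, once.
Trained networks look in a picture, given as the dict that the camera call returned (one of the last four; its "shot" number tells which), for a name from the list of things; names that differ only in an ending like _2 or _b are one class to them, and where a whole thing is asked for, a point or a joint stands for the part that bears it (a point fixed in the world has none). Each returns a list of dicts, best first, with "score" (0 to 1); they miss things now and then, are a little off and sometimes report something else, mostly with a low value. They report only what shows in the picture. A call takes as long as a camera call. They do not tell look-alikes from the thing itself.
- models.search_frame(picture, query): "extent" ([left, top, width, height] in pixels, round what is visible of it).
- models.cut_out(picture, query): "pixels" (480x640 bool, what is visible of it) and "extent" ([left, top, width, height] in pixels, round what is visible of it).
- models.spot_point(picture, query): "xy" ([column, row] in pixels: a listed point, or the origin of a listed thing).
The state is a dict: "time": time; "joint_positions": joint angles; "joint_velocities": joint speeds; "effort": joint torques, N m; "eef_pos": TCP position; "ee_rot": TCP orientation; "contact_force": force on the tool from outside, world axes, zero at the start; "torque": the same for the moment, N m; "opening": finger opening in m; "grip_force": force on a finger pad.
Only numpy, scipy, OpenCV 4.12 (cv2) and the standard library are available. Lean on these libraries where they do the work, as an engineer would, in place of code of your own. Each camera call takes 0.05 s, during which the arm holds its last target. There are 200 camera calls.

TASK

Push the lid of the red tea gift case down until it clicks past its catch and stays shut by itself, and back off from it; then lift the hand scanner up out of its stand and hold it raised beside and above the case with its red window aimed at the middle of the code label on the lid, from about 10 cm away and looking down at about 45 degrees. Finish while still holding the scanner there in the gripper, motionless and touching nothing else; leave the tasting cup, the glue stick and the loose tea cake where they are.

Things in the scene. Friction and masses are not known exactly. Their poses are not given: they have to be found in the camera images.
- case: Red gift case fixed to the table, 160 x 160 mm, walls 55 mm high, a brown tea cake inside below the rim. Origin: centre of its underside, on the table; +x points from its front (brass catch) to the hinge side, z up. With the 8 mm lid shut, the lid's top is 63.5 mm over the table. The catch sticks out 14 mm from the middle of the front and reaches 64.5 mm high.
- lid (a joint): Angle of the case's red lid (160 x 160 x 8 mm): 0 = fully shut, grows as it opens. It starts 0.4 to 0.75 open and stays there by friction; a spring resists closing, and a lid let go anywhere below 0.25 springs back up to about 0.25 unless it was pushed past the catch, met at 0.06. That takes about 9 N straight down at 110 mm from the hinge; then it snaps to a hard stop at 0.
- lid_hinge (a point): Point on the hinge axis, in the middle of the case's far rim, 80 mm from the case's origin along its +x and 55.5 mm above the table (the lid's underside when shut). The hinge axis is the y axis of the case; the lid extends from here 160 mm towards the case's -x.
- code (a point): Middle of the white 52 mm square label with a black code pattern, glued on the lid's outer face: the middle of the lid, 80 mm from the hinge axis. Moves with the lid; with the lid shut it is above the case's origin, 64 mm over the table.
- stand: Grey scanner stand, a block 75 x 65 mm and 60 mm high, fixed to the table, with an upright rectangular socket 48 mm deep in the middle of its top (33 x 27 mm, long way along its x). Origin at the centre of its underside, z up, its front is -x.
- scanner: Hand scanner, 0.11 to 0.23 kg, loose in the stand's socket, axes parallel to the stand's. Black upright handle (28 mm along x, 22 along y, 85 high); blue head 80 mm long (x -52 to +28), 40 wide, z 85 to 121. Origin: centre of the handle's foot, 12 mm over the table at the start; z up the handle. It looks along its own -x (level at the start). Lift it straight up over 48 mm to free it.
- window (a point): Middle of the red scanning window at the front end of the head: at (-52, 0, 103) mm in the scanner's frame. The line of sight starts here and runs along the scanner's -x. Its axes are the scanner's.
- scanner_grip (a point): Centre of the scanner's blue head, at (-12, 0, 103) mm in the scanner's frame; grip here from above across the 40 mm width (fingers closing along the scanner's y). It starts 115 mm over the table.
- cup: White tasting cup, 68 mm wide, 50 mm high, loose, a bystander. Origin at the centre of its underside.
- glue: Standing glue stick, white with a green cap, 27 mm wide, 98 mm high, loose, a bystander. Origin at the centre of its underside.
- tea_cake: Brown pressed tea cake lying flat, a disc 100 mm wide and 24 mm thick, loose, a bystander. Origin at the centre of its underside.
Mind the look-alikes: they are no part of the job. Of the things that look like the scanner, the smallest one is meant. There is more than one size of the case; the one meant has the size given above.

How it is judged (in metres and radians):
On the way, in this order (a step that is already met when the one before it is completed fails the run):
1. the lid is shut past its catch and stays shut untouched, the scanner still in its stand (value of joint lid below 0.025 rad and contact force between each of the arm, the fingers and case below 0.2 N and z of scanner in the frame of stand below 0.03 m), for 0.2 s.
2. the scanner has been drawn up out of the stand, its foot clear of the socket (z of scanner in the frame of stand above 0.065 m and contact force between the fingers and scanner above 1 N), for 0.2 s.
At the end, for the whole second after the job is handed in: Lid shut (under 0.025 rad); scanner held still by the fingers alone, foot over 40 mm and window over 100 mm up, looking 33 to 57 degrees down, the code's middle 60 to 150 mm ahead of the window and within 22 mm of its line of sight each way; bystanders within 30 mm of their starts (value of joint lid below 0.025 rad and x of code in the frame of window between -0.15 and -0.06 m and y of code in the frame of window between -0.022 and 0.022 m and z of code in the frame of window between -0.022 and 0.022 m and angle between scanner's own x axis and vertical between 0.57 and 1 rad and height (world z) of window above 0.1 m and height (world z) of scanner above 0.04 m and contact force between the fingers and scanner above 1 N and contact force between scanner and case below 0.1 N and contact force between scanner and stand below 0.1 N and contact force between scanner and cup below 0.1 N and contact force between scanner and glue below 0.1 N and contact force between scanner and tea_cake below 0.1 N and linear speed of scanner below 0.02 m/s and angular speed of scanner below 0.15 rad/s and distance of each of cup, glue, tea_cake from where it was at the start of the episode below 0.03 m); the arm keeps its last pose, push and grip.
It fails at once if the tasting cup is pushed away or tipped over (distance of cup from where it was at the start of the episode above 0.03 m or angle between cup's own z axis and vertical above 0.5 rad).
It fails at once if the glue stick is pushed away or tipped over (distance of glue from where it was at the start of the episode above 0.03 m or angle between glue's own z axis and vertical above 0.5 rad).
It fails at once if the loose tea cake is pushed away or tipped over (distance of tea_cake from where it was at the start of the episode above 0.03 m or angle between tea_cake's own z axis and vertical above 0.5 rad).
It also fails if it takes over 51 s, if anything falls off the work surface, if the arm or the gripper's body presses on something with over 40 N, if the wrist force passes 120 N, or if a joint passes its speed limit or range.

## Working session

There is one attempt and no reset: what is moved stays moved. The work goes in short steps, Python scripts to look and compute and a tool call to move; the robot and the scene stay as the last step left them, time stands still between calls to the robot, and variables do not carry over. Pictures are saved under pics/ and viewed, at most 10 in all, crops included, and the job is handed in when it is done.

Besides the shell and the picture viewer there is one more tool, called after ">>>" as name([rows], argument=value, ...), one row to a line, values as JSON. step_arm: Moves the arm, as the interface text tells. Its arguments: {"type":"object","properties":{"moves":{"type":"array"},"force":{"type":"number"}},"required":["moves"]}

```bash
mkdir -p pics; cat > h.py <<'E'
import numpy as np, cv2
from cell import manip, viewer, models
def ray(p,uv):
    T=np.array(p["T"]); d=np.array([(uv[0]-p["cx"])/p["fx"],-(uv[1]-p["cy"])/p["fy"],-1.])
    return T[:3,3],T[:3,:3]@d
def onz(p,uv,z):
    o,d=ray(p,uv); return o+d*(z-o[2])/d[2]
def proj(p,X):
    T=np.array(p["T"]); c=T[:3,:3].T@(np.array(X)-T[:3,3])
    return np.array([p["cx"]-p["fx"]*c[0]/c[2],p["cy"]+p["fy"]*c[1]/c[2]])
def save(p,n): cv2.imwrite("pics/"+n,np.ascontiguousarray(p["pixels"][:,:,::-1]))
E
python3 - <<'E'
from h import *
for c in ["top","side"]:
    p=viewer.read_camera(c); save(p,c+"0.png")
    print(c,{k:v for k,v in p.items() if k not in("pixels",)})
    for q in ["case","stand","scanner","cup","glue","tea_cake"]:
        print(q,[(round(r["score"],2),np.round(r["extent"])) for r in models.search_frame(p,q)])
    for q in ["case","lid_hinge","code","stand","scanner","window","scanner_grip","cup","glue","tea_cake"]:
        print(q,[(round(r["score"],2),np.round(r["xy"],1)) for r in models.spot_point(p,q)])
print(manip.sense(), manip.grip_depth)
E
```

```text
top {'fx': 518.785055911835, 'fy': 518.785055911835, 'cx': 317.4053072788609, 'cy': 241.77394726898942, 'T': array([[ 0.01241741,  0.99804997, -0.06117238,  0.52118254],
       [-0.99928229,  0.01019669, -0.03648202,  0.01834819],
       [-0.03578713,  0.06158149,  0.99746028,  0.95805813],
       [ 0.        ,  0.        ,  0.        ,  1.        ]]), 'shot': 1}
case [(0.73, array([456., 132.,  80.,  84.])), (0.67, array([399., 233., 118., 113.]))]
stand [(0.58, array([218., 265.,  47.,  49.]))]
scanner [(0.98, array([211., 275.,  36.,  49.])), (0.69, array([129., 198.,  78.,  50.])), (0.56, array([110., 295.,  75.,  65.]))]
cup [(0.58, array([323., 331.,  36.,  41.]))]
glue [(0.61, array([330., 228.,  15.,  18.]))]
tea_cake [(0.71, array([297., 126.,  56.,  56.]))]
case [(0.72, array([494.7, 175.6])), (0.58, array([446.8, 286.7])), (0.43, array([325., 153.])), (0.18, array([339.4, 239.2]))]
lid_hinge [(0.73, array([510.6, 143. ])), (0.57, array([459.4, 241.6]))]
code [(0.89, array([462.2, 274.7])), (0.58, array([495.1, 172.2]))]
stand [(0.77, array([241.1, 288.3]))]
scanner [(0.92,
[... 1908 characters left out ...]
ime': 1.7, 'joint_positions': array([-7.16498713e+01,  2.82816692e+01,  7.70924566e+01,  3.23021707e-04,
        7.46274164e+01, -5.47161988e+00]), 'joint_velocities': array([-0.01288076,  0.07806803, -0.0181888 , -0.05085818,  0.02843724,
       -0.09382099]), 'effort': array([-2.73167054e-03, -8.78680801e+01, -3.82250690e+01,  7.05109304e-02,
        4.38975217e-02, -2.77998151e-05]), 'eef_pos': array([ 0.25243668, -0.57174495,  0.213904  ]), 'ee_rot': array([-1.79998494e+02, -4.57102132e-04,  2.38216630e+01]), 'contact_force': array([ 0.99624179, -0.81704678,  0.80189193]), 'torque': array([-0.00340388,  0.03434228,  0.04713306]), 'grip_force': 0.0, 'opening': 0.09083268584277074} -0.0188
```

View pics/top0.png

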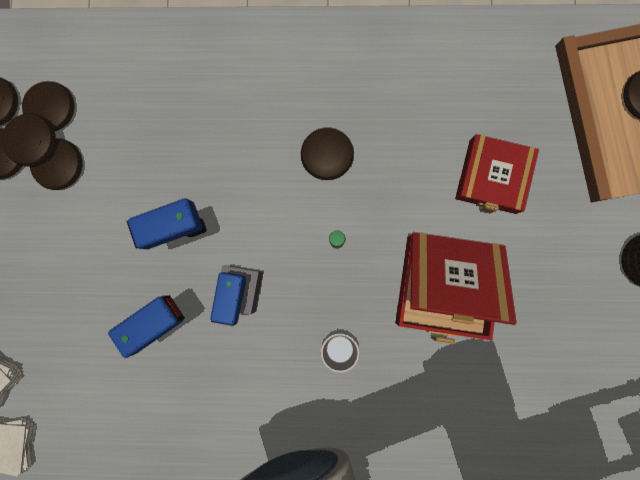

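View pics/side0.png

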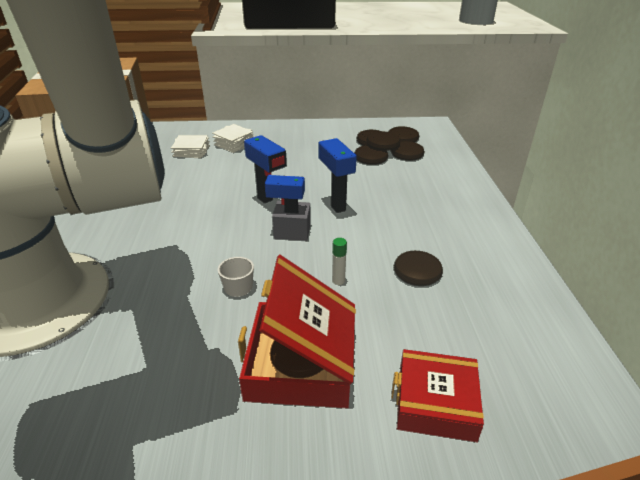

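```bash
python3 - <<'E'
from h import *
t=cv2.imread("pics/top0.png"); s=cv2.imread("pics/side0.png")
a=cv2.resize(t[225:350,390:525],None,fx=3,fy=3,interpolation=cv2.INTER_CUBIC)
b=cv2.resize(t[255:335,200:275],None,fx=4,fy=4,interpolation=cv2.INTER_CUBIC)
c=np.zeros((380,720,3),np.uint8); c[:375,:405]=a; c[:320,410:710]=b
cv2.imwrite("pics/crop.png",c)
a=cv2.resize(s[245:415,230:365],None,fx=3,fy=3,interpolation=cv2.INTER_CUBIC)
b=cv2.resize(s[165:245,255:330],None,fx=4,fy=4,interpolation=cv2.INTER_CUBIC)
c=np.zeros((510,720,3),np.uint8); c[:510,:405]=a; c[:320,410:710]=b
cv2.imwrite("pics/crop2.png",c)
E
```

```text
(no output)
```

View pics/crop.png

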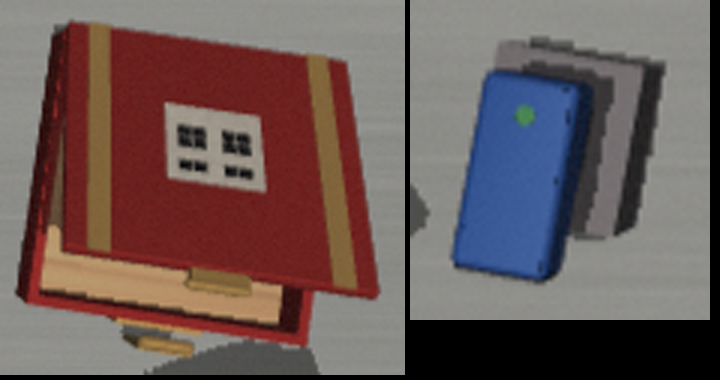

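View pics/crop2.png

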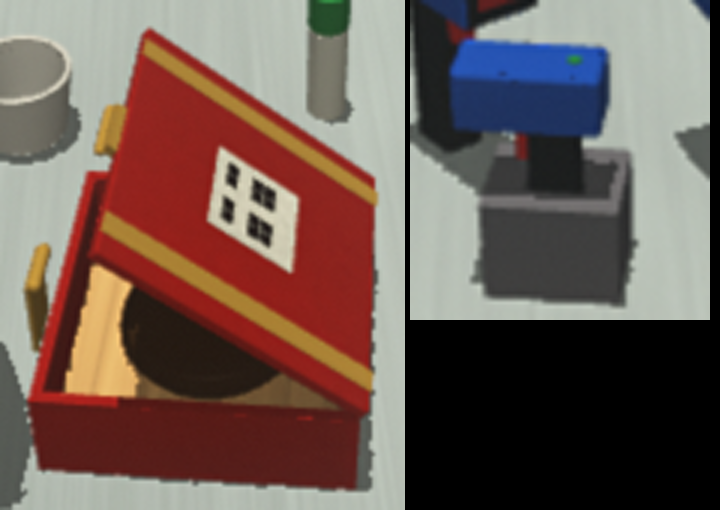

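```bash
cat > fit.py <<'E'
from h import *
from scipy.optimize import least_squares
T=viewer.read_camera("top"); S=viewer.read_camera("side")
def Rz(a): c,s=np.cos(a),np.sin(a); return np.array([[c,-s,0],[s,c,0],[0,0,1]])
def lid(x,z,y,a):  # x from hinge towards free edge
    return [80-x*np.cos(a)+z*np.sin(a), y, 55.5+x*np.sin(a)+z*np.cos(a)]
def casepts(a):
    return [(T,lid(0,8,80,a),(413.3,232.3)),(T,lid(0,8,-80,a),(506,245.7)),(T,lid(160,8,80,a),(411.7,306)),
    (T,lid(160,8,-80,a),(516,320)),(T,lid(80,8,0,a),(461.8,274)),(T,[-80,-80,55],(491.7,339.5)),
    (S,lid(160,8,80,a),(280,255)),(S,lid(0,8,80,a),(355,304.3)),(S,lid(0,8,-80,a),(353.3,376.7)),(S,lid(80,8,0,a),(314.7,314)),
    (S,lid(160,8,-80,a),(262.5,325)),
    (S,[-80,-80,55],(240,378.3)),(S,[-80,-80,0],(243.3,401)),(S,[80,-80,0],(349.3,407.7))]
def standpts(_):
    return [(T,[37.5,32.5,60],(222.5,265.5)),(T,[37.5,-32.5,60],(258.3,270.5)),(T,[-37.5,-32.5,60],(249.3,314.5)),
    (T,[37.5,-32.5,0],(263.3,271.3)),(T,[-37.5,-32.5,0],(255.8,313.8)),(S,[-37.5,-32.5,60],(273,216.3)),(S,[37.5,-32.5,60],(307.5,217.5)),
    (S,[-37.5,-32.5,0],(274.5,239)),(S,[37.5,-32.5,0],(308,240.8)),(S,[37.5,32.5,60],(309.5,203))]
def scanpts(_):
    return [(T,[28,20,133],(220,273)),(T,[28,-20,133],(241.3,274.5)),(T,[-52,-20,133],(235.5,324.5)),(T,[-52,20,133],(211.3,321.3)),
    (S,[-52,-20,133],(265.5,182)),(S,[28,-20,133],(304.3,183.8)),(S,[-52,-20,97],(265.5,196.3)),(S,[28,-20,97],(302.5,198.8)),(S,[-52,20,133],(269.5,175)),(S,[28,20,133],(303.8,176.8))]
def res(v,f):
    return np.concatenate([proj(c,Rz(v[2])@(np.array(X)/1000)+[v[0],v[1],0])-uv for c,X,uv in f(v[3])])
for n,f,g in [("case",casepts,[.42,-.25,-.14,.5]),("stand",standpts,[.43,.17,-.14,0]),("scan",scanpts,[.43,.17,-.14,0])]:
    r=least_squares(res,g,args=(f,),loss="soft_l1")
    print(n,np.round(r.x,4),np.degrees(r.x[2:]).round(1)); print(np.round(res(r.x,f),1).reshape(-1,2).tolist())
for n,uv,uv2,h in [("cup",(340,350),None,.05),("glue",(337.5,239),None,.098),("cake",(327,154),None,.024)]:
    print(n,onz(T,uv,h).round(3))
E
python3 fit.py
```

```text
case [ 0.5002 -0.1798 -0.1339  0.6908] [-7.7 39.6]
[[-1.2, -0.6], [-0.6, -0.6], [-0.8, 0.6], [1.2, 2.5], [-0.8, -0.0], [0.3, 1.5], [0.4, -2.7], [0.8, -0.7], [0.8, 5.6], [0.7, 0.0], [0.5, 2.5], [-0.6, -0.0], [-0.4, 0.2], [-0.5, 0.2]]
stand [ 0.4916  0.1913 -0.1586  0.    ] [-9.1  0. ]
[[-0.8, -0.3], [-0.0, 1.0], [1.3, -0.2], [-0.2, 0.4], [0.1, -2.0], [-0.5, -0.2], [-0.1, 0.7], [-0.5, -0.2], [-0.2, 0.1], [1.5, -0.9]]
scan [ 0.492   0.191  -0.1149  0.    ] [-6.6  0. ]
[[-2.4, -1.3], [1.0, 0.4], [-0.0, 0.5], [-0.6, 0.4], [-0.4, 1.5], [-0.5, 1.0], [0.7, 2.2], [1.6, 1.0], [-1.6, -0.9], [1.6, -1.4]]
cup [0.39 0.01 0.05]
glue [0.579 0.016 0.098]
cake [0.739 0.037 0.024]
```

>>> step_arm([
  [[0,0.0218,0.0396,0,-0.055],[0,0.0218,0.0396,0,-0.055],[0,0.0218,0.0396,0,-0.055],[0,0.0218,0.0396,0,-0.055],[0,0.0218,0.0396,0,-0.055],[0,0.0218,0.0396,0,-0.055],[0,0.0218,0.0396,0,-0.055],[0,0.0218,0.0396,0,-0.055],[0,0.0218,0.0396,0,-0.055],[0,0.0218,0.0396,0,-0.055],[0,0,0,0,0]],
], force=20)

```text
time: 3.18
eef_pos: [0.4715, -0.1735, 0.214]
ee_rot: [-180.0, -0.0, -7.5]
contact_force: [0.2, -0.2, 0.2]
opening: 0.0006
grip_force: 0.0
```

>>> step_arm([
  [[0,0,0,-0.03,0],[0,0,0,-0.02,0],[0,0,0,-0.01,0],[0,0,0,-0.01,0],[0,0,0,-0.015,0],[0,0,0,-0.015,0],[0,0,0,-0.015,0],[0,0,0,-0.015,0]],
])

```text
time: 4.18
eef_pos: [0.4708, -0.1762, 0.0838]
ee_rot: [180.0, -0.1, -7.7]
contact_force: [-0.9, 0.2, 1.4]
opening: 0.0004
grip_force: 0.8
```

>>> step_arm([
  [[0,0,0,-0.008,0],[0,0,0,-0.004,0],[0,0,0,-0.003,0],[0,0,0,-0.002,0]],
])

```text
time: 4.68
eef_pos: [0.4702, -0.1758, 0.0673]
ee_rot: [180.0, 0.0, -7.7]
contact_force: [-5.6, -0.3, 6.2]
opening: 0.0007
grip_force: 3.7
```

>>> step_arm([
  [[0,0,0,-0.002,0],[0,0,0,-0.001,0]],
])

```text
time: 4.92
eef_pos: [0.4708, -0.1759, 0.0641]
ee_rot: [180.0, -0.0, -7.7]
contact_force: [-0.5, 0.1, -0.4]
opening: 0.0004
grip_force: 0.0
```

>>> step_arm([
  [[0,0,0,-0.001,0],[0,0,0,-0.001,0]],
])

```text
time: 5.18
eef_pos: [0.4708, -0.1759, 0.063]
ee_rot: [180.0, -0.1, -7.7]
contact_force: [-8.3, 3.8, 40.2]
opening: 0.0004
grip_force: 20.2
```

>>> step_arm([
  [[0,0,0,0.01,0],[0,0,0,0.03,0],[0,0,0,0.05,0],[0.08,0,0,0.05,0.1],[0.08,0,0.03,0,0.18],[0.08,0,0.04,0,0.18],[0.08,0,0.04,0,0.18],[0.08,0,0.04,0,0.18],[0.08,0,0.04,0,0.18],[0.08,0,0.04,0,0.18],[0.08,0,0.04,0,0.18],[0.08,0,0.04,0,0.18]],
])

```text
time: 6.68
eef_pos: [0.4704, 0.1356, 0.2022]
ee_rot: [180.0, -0.0, 80.9]
contact_force: [0.6, 0.3, 0.7]
opening: 0.0798
grip_force: 0.0
```

>>> step_arm([
  [[0.08,0,0.03,0,0.18],[0.08,0,0.03,0,0.18],[0.08,0,0,0,0.18],[0.08,0,0,0,0.18],[0.08,0,0,0,0.18],[0.08,0,0,0,0.18],[0.08,0,0,0,0.18],[0.08,0,0,0,0.18],[0.08,0,0,0,0.15],[0.08,0,0,0,0]],
])

```text
time: 7.92
eef_pos: [0.4705, 0.1943, 0.2021]
ee_rot: [180.0, 0.0, 171.6]
contact_force: [0.0, 0.9, 0.9]
opening: 0.0802
grip_force: 0.0
```

```bash
python3 - <<'E'
from h import *
from scipy.spatial.transform import Rotation as R
s=manip.sense(); p=viewer.read_camera("wrist"); save(p,"w1.png")
M=np.eye(4); M[:3,:3]=R.from_euler("xyz",s["ee_rot"],degrees=True).as_matrix(); M[:3,3]=s["eef_pos"]
M=M@np.array(p["hand_eye"])
def wz(uv,z):
    x,y=(uv[0]-p["cx"])/p["fx"],(uv[1]-p["cy"])/p["fy"]; r=np.hypot(x,y)
    d=M[:3,:3]@np.array([np.sin(r)*x/r,-np.sin(r)*y/r,-np.cos(r)]); o=M[:3,3]; return o+d*(z-o[2])/d[2]
for q,z in [("scanner_grip",.115),("window",.115),("scanner",.012),("stand",0)]:
    print(q,[(round(r["score"],2),np.round(r["xy"],1),wz(r["xy"],z).round(4)) for r in models.spot_point(p,q)])
c=models.cut_out(p,"scanner")
for r in c:
    print(r["score"],r["extent"])
S=viewer.read_camera("side"); save(S,"s1.png")
print([(r["score"],r["xy"]) for r in models.spot_point(S,"code")], proj(S,[.5002,-.1798,.0635]), proj(S,[.5002,-.1798,.084]))
cv2.imwrite("pics/v1.png",np.hstack([cv2.resize(cv2.imread("pics/w1.png"),(400,300)),cv2.resize(cv2.imread("pics/s1.png"),(400,300))]))
E
```

```text
scanner_grip [(0.97, array([322. , 262.8]), array([0.4788, 0.1953, 0.115 ])), (0.62, array([498.7, 176.6]), array([0.433 , 0.3352, 0.115 ]))]
window [(0.63, array([445.7, 226.9]), array([0.4655, 0.2887, 0.115 ])), (0.56, array([323.2, 203.9]), array([0.4368, 0.2023, 0.115 ]))]
scanner [(0.95, array([322.8, 245. ]), array([0.4898, 0.1949, 0.012 ])), (0.71, array([448. , 161.1]), array([0.4227, 0.3312, 0.012 ])), (0.56, array([416.8, 327.2]), array([0.5963, 0.2835, 0.012 ]))]
stand [(0.37, array([326.1, 262.2]), array([0.5113, 0.1953, 0.    ]))]
0.93 [294.8, 202.1, 60.3, 99.1]
0.9 [413.4, 108.4, 159.2, 149.1]
0.52 [400.8, 337.5, 16.0, 24.8]
[(0.77, [299.4, 334.4]), (0.17, [238.6, 284.3])] [300.49311171 335.66792414] [300.21483932 326.50553913]
```

View pics/v1.png

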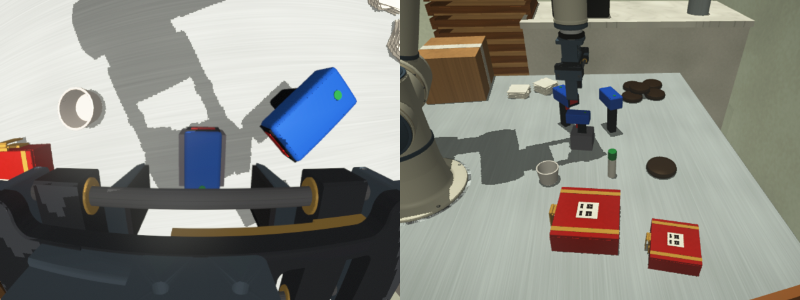

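```bash
python3 - <<'E'
from h import *
T=viewer.read_camera("top"); S=viewer.read_camera("side")
im=cv2.imread("pics/top0.png")
# triangulate green dots / windows between views: decoyB window top(175,304) side(273.7,159.3); decoyC grip top(160.8,224.1) side(339.5,156.2)
for a,b in [((175,304.1),(273.7,159.3)),((146.6,327.3),(264.9,153.6)),((160.8,224.1),(339.5,156.2)),((228.4,298.3),(285.4,188.3)),((223.8,319.8),(269,185.7))]:
    o1,d1=ray(T,a);o2,d2=ray(S,b)
    t=np.linalg.lstsq(np.c_[d1,-d2],o2-o1,rcond=None)[0]
    print(((o1+d1*t[0]+o2+d2*t[1])/2).round(3),np.linalg.norm(o1+d1*t[0]-o2-d2*t[1]).round(3))
E
```

```text
[0.462 0.273 0.139] 0.016
[0.432 0.321 0.13 ] 0.001
[0.601 0.304 0.128] 0.005
[0.479 0.194 0.111] 0.0
[0.444 0.2   0.115] 0.0
```

>>> step_arm([
  [[0.06,0.0085,0,0,-0.01],[0.06,0,0,-0.025,0],[0.06,0,0,-0.03,0],[0.06,0,0,-0.03,0],[0.06,0,0,-0.02,0],[0.06,0,0,0,0],[0.02,0,0,0,0],[0.02,0,0,0,0],[0.02,0,0,0,0],[0.02,0,0,0,0]],
], force=20)

```text
time: 9.68
eef_pos: [0.4796, 0.1945, 0.0977]
ee_rot: [180.0, 0.1, 171.1]
contact_force: [0.6, 1.3, 7.9]
opening: 0.0399
grip_force: 20.0
```

>>> step_arm([
  [[0.02,0,0,0.01,0],[0.02,0,0,0.015,0],[0.02,0,0,0.015,0],[0.02,0,0,0.02,0],[0.02,0,0,0.02,0],[0.02,0,0,0.02,0],[0.02,0,0,0,0],[0.02,0,0,0,0],[0.02,0,0,0,0]],
])

```text
time: 10.8
eef_pos: [0.4785, 0.1941, 0.1962]
ee_rot: [-180.0, -0.1, 171.1]
contact_force: [-0.2, 0.1, -1.9]
opening: 0.0399
grip_force: 20.0
```

>>> step_arm([
  [[0.02,0,-0.008,0,-0.157],[0.02,0.001,-0.008,0,-0.157],[0.02,0.001,-0.008,0,-0.157],[0.02,0.001,-0.008,0,-0.157],[0.02,0.001,-0.008,0,-0.157],[0.02,0.001,-0.005,0,-0.157],[0.02,0.001,0,0,-0.157],[0.02,0,0,0,-0.157],[0.02,0,0,0,-0.157],[0.02,0,0,0,-0.158],[0.02,0,0,0,0]],
])

```text
time: 12.18
eef_pos: [0.4847, 0.1492, 0.1964]
ee_rot: [-179.9, 0.0, 81.1]
contact_force: [0.4, -0.0, -2.6]
opening: 0.0399
grip_force: 20.0
```

```bash
python3 - <<'E'
from h import *
print({k:np.round(v,3) for k,v in manip.sense().items() if k in("eef_pos","ee_rot","time","contact_force")})
S=viewer.read_camera("side"); T=viewer.read_camera("top")
o=[]
for p in (S,T):
    save(p,"tmp.png"); im=cv2.imread("pics/tmp.png")
    u,v=proj(p,[.485,.15,.1]).astype(int); o.append(cv2.resize(im[max(v-70,0):v+70,u-80:u+80],(400,350)))
cv2.imwrite("pics/v2.png",np.hstack(o))
E
```

```text
{'time': np.float64(12.175), 'eef_pos': array([0.485, 0.149, 0.196]), 'ee_rot': array([-1.79946e+02,  1.80000e-02,  8.11040e+01]), 'contact_force': array([ 0.363, -0.044, -2.601])}
```

View pics/v2.png

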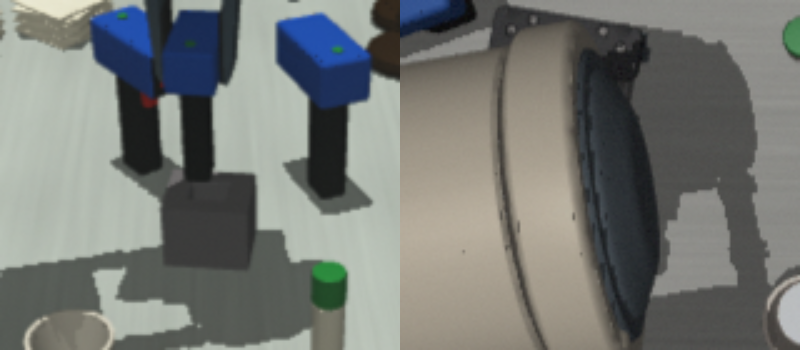

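>>> step_arm([
  [[0.02,0,0,-0.03,0],[0.02,0,0,-0.03,0],[0.02,0,0,-0.025,0],[0.02,0,0,-0.01,0],[0.02,0,0,0,0]],
], force=12)

```text
time: 12.9
eef_pos: [0.4848, 0.1492, 0.1017]
ee_rot: [-180.0, 0.0, 81.1]
contact_force: [0.2, -0.6, -2.1]
opening: 0.0399
grip_force: 12.0
```

>>> step_arm([
  [[0.02,0.0012,0.0079,0,0],[0.02,0.0012,0.0079,0,0],[0.02,0.0012,0.0079,0,0],[0.02,0,0,0,0]],
])

```text
time: 13.4
eef_pos: [0.4887, 0.1738, 0.1021]
ee_rot: [180.0, -0.0, 81.1]
contact_force: [-0.2, -0.4, -2.1]
opening: 0.0401
grip_force: 12.0
```

>>> step_arm([
  [[0.02,0.0012,0.0079,0,0],[0.02,0.0012,0.0079,0,0],[0.02,0.0012,0.0079,0,0],[0.02,0.0012,0.0079,0,0],[0.02,0.0012,0.0079,0,0],[0.02,0.0005,0.0035,0,0],[0.02,0,0,0,0]],
])

```text
time: 14.28
eef_pos: [0.4952, 0.2164, 0.102]
ee_rot: [180.0, -0.0, 81.1]
contact_force: [-0.5, -0.9, -1.7]
opening: 0.0399
grip_force: 12.0
```

```bash
python3 - <<'E'
from h import *
print({k:np.round(v,3) for k,v in manip.sense().items() if k in("eef_pos","ee_rot","time","contact_force")})
S=viewer.read_camera("side")
o=[]
save(S,"tmp.png"); im=cv2.imread("pics/tmp.png")
u,v=proj(S,[.49,.17,.1]).astype(int); a=cv2.resize(im[max(v-70,0):v+70,u-80:u+80],(400,350))
p=viewer.read_camera("wrist"); save(p,"w.png"); b=cv2.resize(cv2.imread("pics/w.png"),(400,350))
cv2.imwrite("pics/v3.png",np.hstack([a,b]))
E
```

```text
{'time': np.float64(14.275), 'eef_pos': array([0.495, 0.216, 0.102]), 'ee_rot': array([ 1.79983e+02, -2.90000e-02,  8.10720e+01]), 'contact_force': array([-0.476, -0.869, -1.653])}
```

View pics/v3.png

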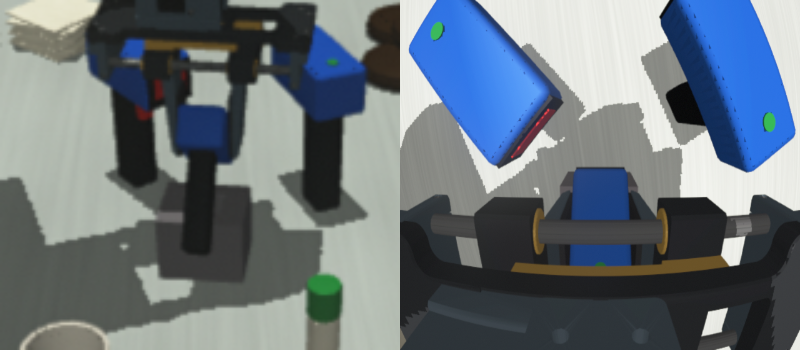

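>>> step_arm([
  [[0.02,0,0,0.01,0],[0.02,0,0,0.03,0],[0.02,0,0,0.03,0],[0.02,0,0,0.04,0],[0.02,0,0,0.03,0],[0.02,0,-0.02,0,0],[0.02,0,-0.04,0,0],[0.02,0,-0.04,0,0],[0.02,0,-0.04,0,0],[0.02,0,-0.04,0,0],[0.02,0,-0.04,0,0],[0.02,0,-0.04,0,0]],
], force=30)

```text
time: 15.88
eef_pos: [0.4938, -0.046, 0.241]
ee_rot: [-179.9, -0.0, 81.0]
contact_force: [0.4, -0.4, -2.7]
opening: 0.0397
grip_force: 30.0
```

>>> step_arm([
  [[0.02,0,-0.04,0,0],[0.02,0,-0.04,0,0],[0.02,-0.01,-0.04,0,0],[0.02,0,-0.04,0,0],[0.02,0,-0.04,0,0],[0.02,0,-0.034,0,0],[0.02,0,0,-0.02,0],[0.02,0,0,-0.02,0],[0.02,0,0,0,0],[0.02,0,0,0,0]],
])

```text
time: 17.12
eef_pos: [0.4847, -0.2783, 0.2022]
ee_rot: [-180.0, 0.0, 81.1]
contact_force: [-1.4, -0.5, -1.8]
opening: 0.0396
grip_force: 30.0
```

```bash
python3 - <<'E'
from h import *
print({k:np.round(v,3) for k,v in manip.sense().items() if k in("eef_pos","ee_rot","time","contact_force")})
S=viewer.read_camera("side"); T=viewer.read_camera("top")
o=[]
for p in (S,T):
    for q in ("scanner","window","scanner_grip","code"): print(q,[(round(r["score"],2),np.round(r["xy"],1)) for r in models.spot_point(p,q)])
    save(p,"tmp.png"); im=cv2.imread("pics/tmp.png")
    u,v=proj(p,[.49,-.27,.17]).astype(int); a,b=max(v-110,0),max(u-100,0); print(u,v,a,b)
    o.append(cv2.resize(im[a:a+220,b:b+200],(400,440)))
cv2.imwrite("pics/v4.png",np.hstack(o))
E
```

```text
{'time': np.float64(17.125), 'eef_pos': array([ 0.485, -0.278,  0.202]), 'ee_rot': array([-1.79995e+02,  2.00000e-03,  8.10500e+01]), 'contact_force': array([-1.391, -0.46 , -1.769])}
scanner [(0.81, array([277. , 406.8])), (0.59, array([336.8, 208.5]))]
window [(0.85, array([290.1, 314.6])), (0.78, array([326. , 147.5]))]
scanner_grip [(0.87, array([283.9, 314.4])), (0.7, array([337.4, 154.3]))]
code [(0.68, array([299.7, 332.6]))]
292 332 222 192
scanner [(0.77, array([196.8, 226.8])), (0.59, array([165.1, 321.6]))]
window [(0.87, array([172.1, 305.3])), (0.84, array([134.4, 233.4])), (0.71, array([524.4, 294.9]))]
scanner_grip [(0.93, array([161.9, 222.1])), (0.9, array([150.1, 326.6])), (0.61, array([554.3, 301. ]))]
code [(0.79, array([453. , 289.3])), (0.71, array([497.5, 169.1]))]
529 297 187 429
```

View pics/v4.png

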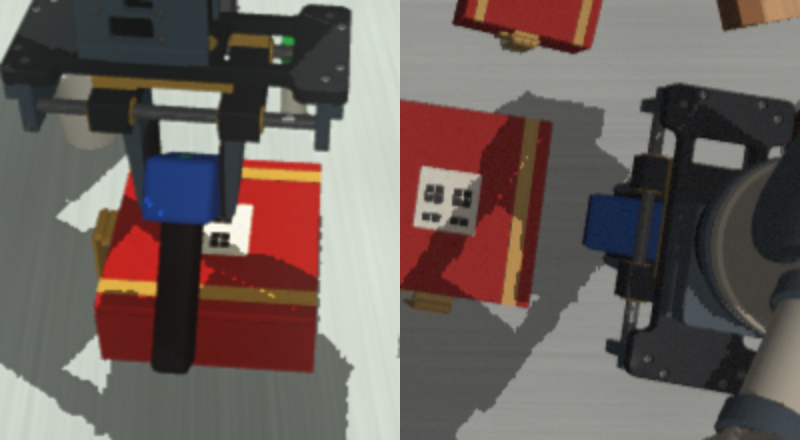

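```bash
cat > tilt.py <<'E'
from h import *
from itertools import product
from scipy.spatial.transform import Rotation as R
s=manip.sense(); S=viewer.read_camera("side"); T=viewer.read_camera("top")
g=s["eef_pos"]+np.array([0,0,.0188])
for th in range(30,66,5):
    Rm=(R.from_euler("z",s["ee_rot"][2]-180,degrees=True)*R.from_euler("y",-th,degrees=True)).as_matrix()
    P=lambda xs,ys,zs:np.array([Rm@(np.array(c)/1000-[-.012,0,.103])+g for c in product(xs,ys,zs)])
    H=P((-14,14),(-11,11),(0,85)); B=P((-52,28),(-20,20),(85,121))
    h=np.array([proj(S,x) for x in H]); b=np.array([proj(S,x) for x in B]); t=np.array([proj(T,x) for x in B])
    print(th,"handle maxv",h[:,1].max().round(1),"head v",b[:,1].min().round(1),b[:,1].max().round(1),"top minu",t[:,0].min().round(1),
     "win",proj(S,P((-52,),(0,),(103,))[0]).round(1),proj(T,P((-52,),(0,),(103,))[0]).round(1))
for a,b in [((453,289.3),(299.7,332.6))]:
    o1,d1=ray(T,a);o2,d2=ray(S,b); t=np.linalg.lstsq(np.c_[d1,-d2],o2-o1,rcond=None)[0]
    print("code",o1+d1*t[0],o2+d2*t[1],onz(T,a,.064),onz(S,b,.064))
E
python3 tilt.py
```

```text
30 handle maxv 400.3 head v 285.2 333.9 top minu 514.1 win [291.9 300.1] [518.7 297.5]
35 handle maxv 401.5 head v 287.7 331.1 top minu 513.6 win [291.8 302.8] [519.3 297.7]
40 handle maxv 402.0 head v 290.4 328.2 top minu 513.3 win [291.6 305.5] [520.1 297.8]
45 handle maxv 401.8 head v 290.1 325.2 top minu 513.3 win [291.4 308.3] [521.1 298. ]
50 handle maxv 400.7 head v 287.1 326.4 top minu 513.5 win [291.2 311. ] [522.3 298.2]
55 handle maxv 399.0 head v 284.3 329.0 top minu 514.0 win [290.9 313.7] [523.7 298.5]
60 handle maxv 398.8 head v 281.8 331.6 top minu 514.7 win [290.6 316.4] [525.3 298.8]
65 handle maxv 397.8 head v 279.4 334.0 top minu 515.6 win [290.3 319.1] [527.  299.1]
code [ 0.49749497 -0.17950393  0.07026518] [ 0.49911819 -0.17954306  0.07023059] [ 0.49732781 -0.18090018  0.064     ] [ 0.49912386 -0.17379933  0.064     ]
```

>>> step_arm([
  [[0.02,-0.0083,0.0111,0,-0.155],[0.02,-0.0083,0.0111,0,-0.155],[0.02,-0.0083,0.0111,0,-0.155],[0.02,-0.0083,0.0111,0,-0.155],[0.02,-0.0083,0.0111,0,-0.155],[0.02,-0.0083,0.0111,0,-0.155],[0.02,-0.0083,0.0111,0,-0.155],[0.02,-0.0083,0.0111,0,-0.155],[0.02,-0.0083,0.0111,0,-0.155],[0.02,-0.0083,0.0111,0,-0.155],[0.02,0,0,-0.03,0],[0.02,0,0,0,0]],
])

```text
time: 19.23
eef_pos: [0.4011, -0.1665, 0.171]
ee_rot: [-179.9, 0.2, -7.7]
contact_force: [1.1, 0.3, -1.3]
opening: 0.04
grip_force: 30.0
```

```bash
python3 - <<'E'
from h import *
print({k:np.round(v,3) for k,v in manip.sense().items() if k in("eef_pos","ee_rot","time","contact_force")})
S=viewer.read_camera("side")
for q in ("scanner","window","scanner_grip","code"): print(q,[(round(r["score"],2),np.round(r["xy"],1)) for r in models.spot_point(S,q)])
save(S,"s5.png"); im=cv2.imread("pics/s5.png")
u,v=proj(S,[.42,-.17,.16]).astype(int); a,b=max(v-85,0),max(u-100,0); print(u,v,a,b)
cv2.imwrite("pics/v5.png",cv2.resize(im[a:a+150,b:b+200],(800,600),interpolation=cv2.INTER_CUBIC))
E
```

```text
{'time': np.float64(19.225), 'eef_pos': array([ 0.401, -0.166,  0.171]), 'ee_rot': array([-1.79937e+02,  1.54000e-01, -7.72700e+00]), 'contact_force': array([ 1.137,  0.319, -1.254])}
scanner [(0.7, array([265.5, 199.5])), (0.65, array([178.5, 305.6])), (0.65, array([336. , 208.4]))]
window [(0.74, array([275.5, 163. ])), (0.72, array([244.7, 283.8])), (0.69, array([327. , 147.8]))]
scanner_grip [(0.93, array([264.3, 151.2])), (0.89, array([338.9, 152.7]))]
code [(0.84, array([439.8, 382. ])), (0.83, array([298.9, 334.6]))]
243 287 202 143
```

View pics/v5.png

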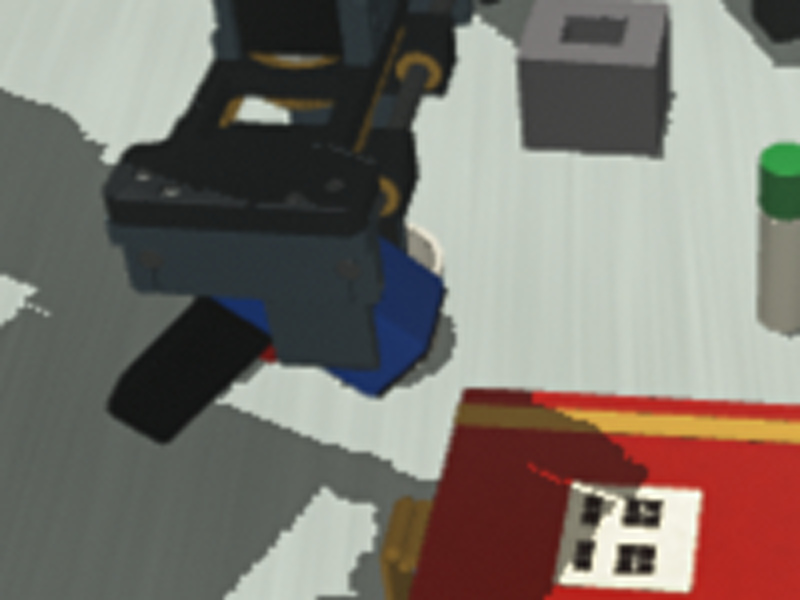

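```bash
cat > fit2.py <<'E'
from h import *
from scipy.spatial.transform import Rotation as R
from scipy.optimize import least_squares
s=manip.sense(); S=viewer.read_camera("side"); g=s["eef_pos"]+np.array([0,0,.0188]); yaw=s["ee_rot"][2]+180
pts=[([-52,20,85],(237.25,300.5)),([-14,11,0],(184.25,312.75)),([14,11,0],(169.75,304)),([14,-11,0],(172.5,297)),([-52,-20,121],(253.75,274.5)),([-52,-20,85],(250.5,289))]
def pose(v): return (R.from_euler("z",yaw,degrees=True)*R.from_euler("y",-v[0],degrees=True)).as_matrix()
def X(v,p): return pose(v)@(np.array(p)-[v[1],0,v[2]])/1000+g   # v1,v2: grip point in scanner frame, mm
def f(v): return np.concatenate([proj(S,X(v,p))-uv for p,uv in pts])
r=least_squares(f,[45,-12,103],loss="soft_l1"); v=r.x; print(v.round(1)); print(f(v).round(1).reshape(-1,2).tolist())
w=X(v,[-52,0,103]); print("window",w.round(4),"foot",X(v,[0,0,0]).round(4))
for code in ([.5002,-.1798,.064],[.498,-.180,.064]):
    print("code in window mm",(pose(v).T@(np.array(code)-w)*1000).round(1))
code=np.array([.4995,-.1798,.064])
print("shift for 100mm",(code-pose(v)@[-.100,0,0]-w).round(4), "down",v[0])
E
python3 fit2.py
```

```text
[ 43.7 -10.2 112. ]
[[0.2, 4.6], [-0.1, 2.0], [-1.2, 0.7], [0.8, -2.5], [4.6, -0.5], [-7.3, -2.6]]
window [ 0.4264 -0.1707  0.1561] foot [ 0.3187 -0.156   0.1175]
code in window mm [-117.4   -0.9  -15.3]
code in window mm [-115.8   -0.4  -16.8]
shift for 100mm [ 0.0014  0.0006 -0.0231] down 43.670461171949555
```

```bash
sed -i 's/,(\[-52,-20,85\],(250.5,289))\]/]/' fit2.py; python3 fit2.py; sed -i 's/,(\[-52,-20,121\],(253.75,274.5))\]/]/' fit2.py; python3 fit2.py
```

```text
[ 40.5 -16.8 110.4]
[[-1.2, 1.3], [0.2, 1.3], [-1.5, 0.5], [0.5, -2.7], [2.2, -4.6]]
window [ 0.4243 -0.1703  0.163 ] foot [ 0.3188 -0.156   0.1184]
code in window mm [-122.5   -0.8  -25.7]
code in window mm [-120.8   -0.3  -27.1]
shift for 100mm [-0.0002  0.0008 -0.0341] down 40.462534142838145
[ 39.9 -17.8 108.5]
[[-0.8, 0.3], [0.9, 0.7], [-1.0, 0.0], [1.1, -3.1]]
window [ 0.4249 -0.1704  0.1652] foot [ 0.3199 -0.1561  0.1195]
code in window mm [-123.1   -0.8  -28.9]
code in window mm [-121.5   -0.3  -30.3]
shift for 100mm [-0.0014  0.0009 -0.037 ] down 39.894807526175356
```

>>> step_arm([
  [[0.02,0,0,-0.01,0],[0.02,0,0,-0.01,0],[0.02,0,0,-0.01,0],[0.02,0,0,0,0],[0.02,0,0,0,0]],
])

```text
time: 20.25
eef_pos: [0.4021, -0.1671, 0.1419]
ee_rot: [-180.0, 0.0, -7.7]
contact_force: [0.8, -0.4, -0.9]
opening: 0.0399
grip_force: 30.0
```

```bash
cat > fit3.py <<'E'
from h import *
from itertools import product
from scipy.spatial.transform import Rotation as R
from scipy.optimize import least_squares
s=manip.sense(); S=viewer.read_camera("side"); T=viewer.read_camera("top"); print(s["eef_pos"].round(4),s["time"],s["contact_force"].round(1))
g=s["eef_pos"]+np.array([0,0,.0188]); yaw=s["ee_rot"][2]+180
def pose(v): return (R.from_euler("z",yaw,degrees=True)*R.from_euler("y",-v[0],degrees=True)).as_matrix()
def X(v,p): return pose(v)@(np.array(p)-[v[1],0,v[2]])/1000+g
HB=list(product((-52,28),(-20,20),(85,121))); HA=list(product((-14,14),(-11,11),(0,85)))
obs=[]
def blue(p):
    i=p["pixels"].astype(int); m=((i[:,:,2]>70)&(i[:,:,2]>i[:,:,0]*2.2)&(i[:,:,2]>i[:,:,1]*1.5)).astype(np.uint8)
    c=proj(p,g).astype(int); k=np.zeros_like(m); k[c[1]-70:c[1]+70,c[0]-70:c[0]+70]=1; return m*k
def sup(P,d): return max(np.array(P)@d)
D=[]
for p,angs in ((S,(-30,0,30,60,90,110)),(T,(-45,-20,0,20,45,-90,-70))):   # image directions (0=right, 90=down) where hull edge is free
    ys,xs=np.nonzero(blue(p)); P=np.c_[xs,ys]; print(len(P),P.min(0),P.max(0))
    for a in angs:
        d=np.array([np.cos(np.radians(a)),np.sin(np.radians(a))]); D.append((p,d,np.sort(P@d)[-3]+.5*abs(d).max(),HB,a))
for a,uv in ((90,(184.25,312.75)),(180,(169.75,304))): pass
def f(v): return np.array([sup([proj(p,X(v,c)) for c in H],d)-o for p,d,o,H,a in D])
if __name__=="__main__":
    r=least_squares(f,[42,-12,110],loss="soft_l1",diff_step=1e-3); v=r.x; print(v.round(1)); print([(a,x) for (p,d,o,H,a),x in zip(D,f(v).round(1))])
    w=X(v,[-52,0,103])
    code=np.array([.4995,-.1798,.064]); print("win",w.round(4),"code in win",(pose(v).T@(code-w)*1000).round(1))
    o=[]
    for p in (S,T):
        save(p,"tmp.png"); im=cv2.resize(cv2.imread("pics/tmp.png"),None,fx=4,fy=4,interpolation=cv2.INTER_CUBIC)
        for H in (HB,HA):
            q=[((proj(p,X(v,c))+.5)*4).astype(int) for c in H]
            for i in range(8):
                for j in (1,2,4):
                    if not i&j: cv2.line(im,q[i].tolist(),q[i|j].tolist(),(0,255,255),1)
        c=(proj(p,g)*4).astype(int); u0=max(c[0]-200,0); o.append(im[c[1]-270:c[1]+270,u0:u0+400])
    cv2.imwrite("pics/v6.png",np.hstack(o))
E
python3 fit3.py
```

```text
[ 0.4021 -0.1671  0.1419] 20.25 [ 0.8 -0.4 -0.9]
416 [205 278] [255 314]
12 [462 333] [470 335]
[ 28.9 -20.4 115.5]
[(-30, np.float64(2.2)), (0, np.float64(-0.6)), (30, np.float64(-2.1)), (60, np.float64(2.5)), (90, np.float64(2.5)), (110, np.float64(1.7)), (-45, np.float64(1.0)), (-20, np.float64(2.6)), (0, np.float64(3.7)), (20, np.float64(21.7)), (45, np.float64(40.2)), (-90, np.float64(0.9)), (-70, np.float64(-0.8))]
win [ 0.4236 -0.17    0.1345] code in win [-101.1   -0.5  -24.8]
```

```bash
python3 - <<'E'
s=open("fit3.py").read()
s=s.replace(",(T,(-45,-20,0,20,45,-90,-70))","")
s=s.replace("for a,uv in ((90,(184.25,312.75)),(180,(169.75,304))): pass","""i=S["pixels"].max(2); m=(i<42).astype(np.uint8); c=proj(S,g).astype(int); fu,fv=proj(S,X([42,-12,109],[0,0,15])).astype(int)
n,l=cv2.connectedComponents(m[fv-14:fv+20,fu-22:fu+16]); l=l==l[14,22]; ys,xs=np.nonzero(l); P=np.c_[xs+fu-22,ys+fv-14]; print("foot",len(P),P.min(0),P.max(0))
for a in (90,110,130,150,180,200):
    d=np.array([np.cos(np.radians(a)),np.sin(np.radians(a))]); D.append((S,d,(P@d).max()+.5*abs(d).max(),HA,a))""")
open("fit3.py","w").write(s)
E
python3 fit3.py
```

```text
[ 0.4022 -0.1671  0.1421] 20.35 [-0.3  0.4 -1.9]Traceback (most recent call last):
  File "fit3.py", line 16, in <module>
    for p,angs in ((S,(-30,0,30,60,90,110))):   # image directions (0=right, 90=down) where hull edge is free
        ^^^^^^
ValueError: too many values to unpack (expected 2)
```

View pics/v6.png

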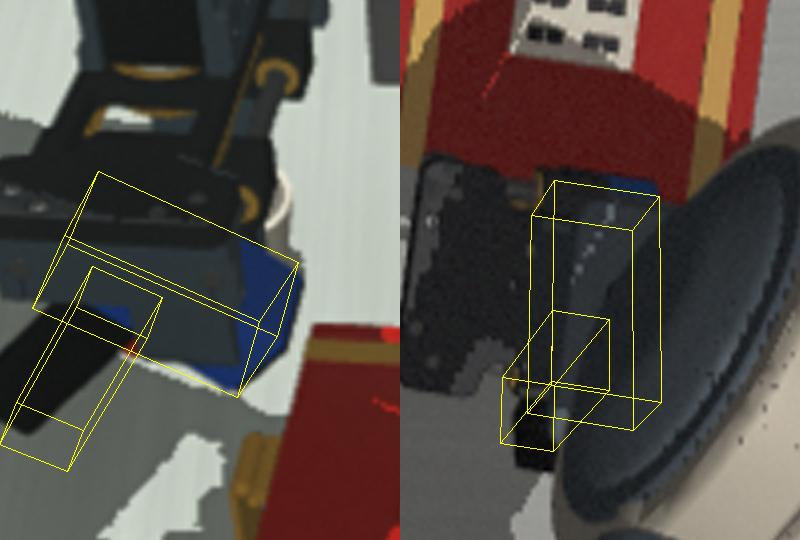

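```bash
sed -i 's/((S,(-30,0,30,60,90,110)))/((S,(-30,0,30,60,90,110)),)/' fit3.py; python3 fit3.py
```

```text
[ 0.4022 -0.1672  0.1422] 20.45 [-0.  -0.1 -2.7]
416 [204 278] [255 314]
foot 550 [175 299] [203 326]
[ 38.1 -19.9 106.9]
[(-30, np.float64(4.3)), (0, np.float64(1.8)), (30, np.float64(-0.4)), (60, np.float64(-0.2)), (90, np.float64(-0.0)), (110, np.float64(-0.2)), (90, np.float64(0.9)), (110, np.float64(0.0)), (130, np.float64(0.4)), (150, np.float64(0.8)), (180, np.float64(1.2)), (200, np.float64(-0.2))]
win [ 0.4249 -0.1702  0.1381] code in win [-104.9   -0.6  -11.9]
```

```bash
cat >> fit3.py <<'E'
    code=np.array([.4995,-.1798,.064])
    for th in (36,39,42,45,48):
        r=least_squares(lambda q:f([th,*q]),[-12,108],loss="soft_l1",diff_step=1e-3); v=[th,*r.x]; w=X(v,[-52,0,103])
        print(th,r.x.round(1),round(r.cost,1),f(v).round(1),(pose(v).T@(code-w)*1000).round(1),w.round(3))
E
python3 fit3.py | tail -5
```

```text
36 [-21.3 107.5] 7.6 [ 3.9  0.8 -1.7 -0.7 -0.4 -0.5  2.   0.6  1.   0.8  0.3 -1.5] [-105.7   -0.5  -16.2] [ 0.424 -0.17   0.139]
39 [-19.3 106.7] 6.3 [ 4.4  2.1  0.1 -0.   0.2 -0.   0.5 -0.2  0.3  0.9  1.6  0.4] [-104.6   -0.5   -9.9] [ 0.425 -0.17   0.137]
42 [-18.  106.8] 12.1 [ 3.9  2.4  1.1  0.2  0.9  0.9 -0.9 -0.7  0.   1.6  3.5  2.9] [-103.8   -0.5   -2.5] [ 0.425 -0.17   0.135]
45 [-17.1 107.4] 20.3 [ 3.1  2.3  1.7  0.3  1.6  1.9 -2.4 -1.2 -0.1  2.6  5.7  5.7] [-103.    -0.5    5.3] [ 0.424 -0.17   0.133]
48 [-16.  108.2] 28.6 [ 2.1  1.9  2.2  0.3  2.3  3.  -3.9 -1.7 -0.2  3.5  7.9  8.4] [-101.7   -0.5   13.3] [ 0.422 -0.17   0.131]
```

>>> step_arm([
  [[0.02,0,0,-0.005,0],[0.02,0,0,-0.004,0],[0.02,0,0,0,0],[0.02,0,0,0,0],[0.02,0,0,0,0],[0.02,0,0,0,0]],
])

```text
time: 21.4
eef_pos: [0.4021, -0.1671, 0.133]
ee_rot: [180.0, -0.0, -7.7]
contact_force: [0.3, 0.7, -2.4]
opening: 0.0399
grip_force: 30.0
```

```bash
python3 fit3.py | tail -6; python3 - <<'E'
from h import *
print(manip.sense()["joint_velocities"].round(2)); print(manip.finish_job())
E
```

```text
win [ 0.4248 -0.1702  0.1291] code in win [-99.5  -0.5  -4.6]
36 [-21.5 107.4] 8.8 [ 4.5  1.1 -1.7 -0.8 -0.1 -1.   2.   0.7  1.1  0.9  0.3 -1.5] [-100.6   -0.5   -8.9] [ 0.424 -0.17   0.13 ]
39 [-19.4 106.6] 7.5 [ 4.9  2.4  0.1 -0.1  0.5 -0.5  0.5 -0.1  0.4  1.   1.6  0.4] [-99.   -0.5  -2.8] [ 0.425 -0.17   0.128]
42 [-18.  106.8] 12.9 [ 4.5  2.8  1.2  0.2  1.2  0.4 -0.8 -0.6  0.2  1.7  3.5  2.8] [-97.8  -0.5   4.3] [ 0.425 -0.17   0.126]
45 [-17.1 107.2] 20.8 [ 3.8  2.7  1.8  0.2  1.9  1.3 -2.3 -1.1 -0.   2.5  5.6  5.5] [-96.7  -0.5  11.6] [ 0.424 -0.17   0.124]
48 [-16.1 108. ] 29.0 [ 2.8  2.4  2.3  0.2  2.6  2.5 -3.8 -1.6 -0.1  3.4  7.8  8.2] [-95.1  -0.5  19.2] [ 0.422 -0.17   0.122]
[ 0.06  0.08  0.02 -0.02  0.04  0.1 ]
the job is handed in; nothing more can be done
None
```

The job is handed in, but no verdict came back. The lid is clicked shut, and the gripper holds the scanner still with its window about 10 cm from the code label. My camera fit puts it looking about 39° down (likely 36–42°, inside the allowed 33–57°), with the label's middle about 5 mm off the line of sight.

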